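# Push a used petri dish under the spring flap of a discard box

## Task

Put the used petri dish lying on the deck of the discard box away: press the box's press plate down with one fingertip to hold the spring flap open, and with the other fingertip push the dish along the deck under the open flap until it drops into the box, then let the flap spring shut. Only push the dish, never lift it, and leave the vial, the bottle, the spare dish and the timer standing round the box where they are.

Things in the scene. Friction and masses are not known exactly. Their poses are not given: they have to be found in the camera images.
- discard_box: Grey discard box, fixed on the worktop, 190 mm long (x), 72 mm wide (y). Origin on the worktop under the crest (far edge of the deck), on its middle line; x = the way the dish is pushed, y = left, towards the press plate. Solid deck x -96 to 0 mm, top at z 70 mm, open at the front end, 64 mm wide between side walls 4 mm thick that stand 8 mm above the deck as rails.
- crest (a point): Middle of the deck's far edge, deck height (box x 0, y 0, z 70 mm). Beyond it is the well: an open hole from box x 0 to 91 mm, 64 mm wide, floor at z 4 mm. A dish whose centre is pushed past the crest tips off and falls in by itself.
- flap_hinge (a point): Point on the flap's hinge line, at box x 0, y +53, z 90 mm; the line runs along the box's x. The aluminium flap is a rocker: lid sheet and apron right of the hinge, press plate left of it. Pressing the plate down swings the lid up sideways; let go, it springs shut.
- flap (a joint): Flap angle in rad: 0 shut (spring), 1.0 its stop. From about 0.5 the apron clears the dish; 0.6 to 0.8 is a good opening. At 0.7 the lid's right edge stands 80 mm above the deck (only at box x over 21 mm). Force at the middle of the press plate: about 1.5 to 2 N to start, 3 to 4 N at 0.7.
- apron (a point): Middle of the lower edge of the flap's front apron (moves with the flap); shut, at box x 22, y -1 mm, 5 mm above the deck, so that the dish stops there before it can tip in. Behind it the lid sheet covers the well, box x 21 to 93 mm.
- press_plate (a point): Point of the press plate 42 mm from the hinge, box x -62 mm (moves with the flap). 2 mm sheet, 4 to 72 mm from the hinge, rolled end edge, box x -120 to -4 mm: a fingertip can slide along x while pressing. At joint q a point r from the hinge is at box y = 53 + r cos(0.35-q), z = 90 + r sin(0.35-q) mm, so pressed it comes down to deck height. Free below down to the worktop.
- dish_center (a point): Middle of the used petri dish with lid, a closed white disc 56 mm across and 15 mm high, 20 g, lying on the deck of the discard box between the rails; its centre starts 42 to 58 mm before the crest.
- vial: Bystander: small white vial with black cap, 23 mm across, 52 mm high, standing on the worktop on the right of the box. Origin at its underside.
- bottle: Bystander: white screw-cap bottle with red cap, 48 mm across, 111 mm high, on the worktop on the right of the box. Origin at its underside.
- spare_dish: Bystander: a second petri dish, 56 mm across, 15 mm high, lying on the worktop on the right of the box. Origin at its underside.
- timer: Bystander: black bench timer, 50x76x24 mm, lying on the worktop on the left of the box. Origin at its underside.
Not all that is in view belongs to the job. Leave any blue or orange look-alike of the part that bears dish_center alone.

How it is judged:
By the outcome, as a careful person would: the job done as asked, in the order asked, and still so for the second after the job is handed in, with the robot touching nothing.
It also fails if it takes over 45 s, if anything falls off the work surface, if the arm or the gripper's body presses on something with over 40 N, if the wrist force passes 120 N, or if a joint passes its speed limit or range.

## Robot

A 6-joint arm with a two-finger parallel gripper is mounted at the origin on a cart in front of the work surface, level with it; the furniture and walls round the work are solid. World frame = base frame: x ahead of the robot, y to its left, z up, the work surface at z = 0. Lengths are in mm, angles in degrees, forces in N, time in s.
With the tool pointing down it reaches from about 350 to 850 mm from the base axis. Payload 8.1 kg.
Tool frame: the origin (TCP) lies midway between the tips of the shut fingers; the grasp point (between the pads) lies 19 mm behind it (r.pinch_z is the distance from the TCP to the grasp point, in mm); z points along the fingers, y is the line along which they close (so a half turn about z gives the same grasp; the last joint's range is limited). The gripper opens to 85 mm and grips with 20 to 120 N. Pads are 22 mm wide; open, the fingers measure 114 mm over their backs; the gripper's body (76 mm by 85 mm) begins 54 mm behind the grasp point. The pads swing forward as they close: fully open they stand 13 mm farther back than shut.
Start: joints at [68.216, 7.471, 85.268, -0, 87.261, -4.893], TCP at [174.307, 574.127, 206.592] pointing down, gripper open.
Joint ranges: [-169.43, 169.43], [-51.17, 129.36], [1.28, 143.12], [-76.62, 256.62], [0, 156.53], [-152.29, 152.29]. Speed limits (degrees/s): [136.94, 136.94, 159.86, 180, 180, 180].

## Interface

Orientations are given as [roll, pitch, yaw] about the fixed x, y, z axes, in that order (R = Rz(yaw) Ry(pitch) Rx(roll)).
In Python, from bench import sensors, optics, job, r gives the robot as it stands.
- The arm moves only by the tool play_rows, never from a script. Its argument "motion" is a list that holds one entry, the list of rows, each a list of 6 numbers: the shift along the tool's x, y, z in cm, then the turn, a rotation vector about the tool's x, y, z in degrees. In form: [[[x, y, z, ax, ay, az], ...]]. A call has 1 to 5 rows; each row is the pose to reach, as a shift and turn from the pose commanded when the call began, along the tool's axes at that moment; what a row does not reach only later rows make up. A row lasts 1/10 s, in which the tool goes at most 50 mm and 8.59 degrees, less where a joint would pass 70% of its speed; a pose out of reach is approached as far as the arm can. A call with a gripper value outside its range is refused whole. "jaw" is the opening, from 0 (shut) to 1 (fully open), set as the call begins (left out, the last holds). The fingers move at their own pace and stop on an object; "squeeze" is the grip in N (left out, the last holds). Time passes only in rows, so rows that repeat a pose let the fingers close. It gives the time, the measured TCP pose, the force, the opening and the grip force at its end, in the units of the state.
- sensors.sense(): the state, without advancing time (a new reading comes with each control period).
- optics.snapshot(name): name is "scene" or "top"; returns a dict with "pixels" (400x640x3 uint8, red, green, blue), "mtx" (3x3 intrinsics, pixels), "R" (3x3) and "t" (3): a world point X has camera coordinates R X + t. Camera axes: x right, y down, z forward; pixel columns grow to the right and rows downward; lengths in mm; the calibration is good to about 2 mm. A picture is of the moment at which its call begins. There is no depth.
- job.hand_in(): hands the job in; it is judged then, once.
The state is a dict: "time": time; "joint_pos": joint angles; "qd": joint speeds; "joint_efforts": joint torques, N m; "tool_pos": TCP position; "tcp_rot": TCP orientation; "ft_force": force on the tool from outside, world axes, zero at the start; "wrist_torque": the same for the moment, N m; "finger_gap": finger opening in mm; "grip_force": force on a finger pad.
Only numpy, scipy, OpenCV 4.12 (cv2) and the standard library are available. Lean on these libraries where they do the work, as an engineer would, in place of code of your own. Each camera call takes 0.05 s, during which the arm holds its last target. There are 200 camera calls.

## Working session

There is one attempt and no reset: what is moved stays moved. The work goes in short steps, Python scripts to look and compute and a tool call to move; the robot and the scene stay as the last step left them, time stands still between calls to the robot, and variables do not carry over. Pictures are saved under pics/ and viewed, at most 10 in all, crops included, and the job is handed in when it is done.

Besides the shell and the picture viewer there is one more tool, called after ">>>" as a command line: name --argument value ..., lists and objects as JSON in quotes. play_rows: Moves the arm, as the interface text tells. Its arguments: {"type":"object","properties":{"motion":{"type":"array","items":{"type":"array","items":{"type":"array","items":{"type":"number"}}}},"jaw":{"type":"number"},"squeeze":{"type":"number"}},"required":["motion"]}

```bash
mkdir -p pics; ls; python3 - <<'E'
from bench import sensors, optics, r
import cv2
for n in("scene","top"):
    s=optics.snapshot(n); cv2.imwrite(f"pics/{n}0.png",s["pixels"][:,:,::-1]); print(n,s["mtx"].tolist(),s["R"].round(3).tolist(),s["t"].round(1).tolist())
print(sensors.sense()); print(r.pinch_z)
E
```

```text
pics
scene [[484.5163572878963, 0.0, 319.47812643412306], [0.0, 484.5163572878963, 199.970158724865], [0.0, 0.0, 1.0]] [[0.591, -0.807, 0.007], [-0.374, -0.282, -0.884], [0.715, 0.52, -0.468]] [-305.4, 313.6, 557.6]
top [[361.56412431387326, 0.0, 317.7178714655834], [0.0, 361.56412431387326, 201.33934655399415], [0.0, 0.0, 1.0]] [[-0.023, -1.0, 0.018], [-0.998, 0.022, -0.059], [0.058, -0.019, -0.998]] [38.6, 591.4, 914.2]
{'time': 0.1, 'joint_pos': array([ 6.82177107e+01,  7.51196518e+00,  8.53250735e+01,  1.20548259e-03,
        8.72619992e+01, -4.89330909e+00]), 'qd': array([-0.05301466, -0.09095162, -0.190116  , -0.01299788, -0.01935313,
       -0.0319898 ]), 'joint_efforts': array([ 1.39253742e-03, -5.70953429e+01, -5.01942372e+01, -7.18088859e-05,
        8.39458604e-03,  1.54714053e-05]), 'tool_pos': array([174.07724476, 573.61202102, 205.6175383 ]), 'tcp_rot': array([-1.79901426e+02, -9.64759728e-03,  1.63110953e+02]), 'ft_force': array([0.11848117, 0.45985042, 0.85533547]), 'wrist_torque': array([ 0.03807528,  0.01385386, -0.01684677]), 'grip_force': 0.0, 'finger_gap': 85.2102712497026}
18.700000000000003
```

View pics/scene0.png

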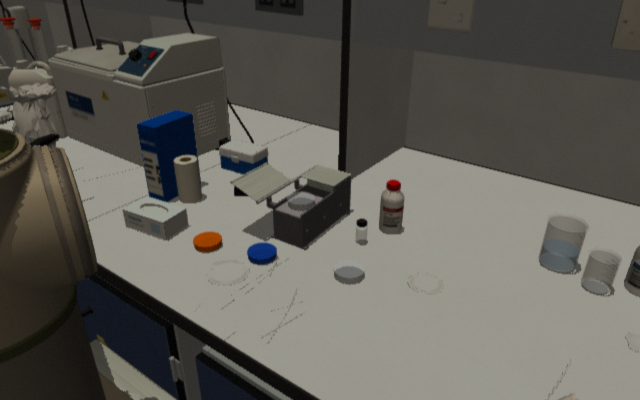

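View pics/top0.png

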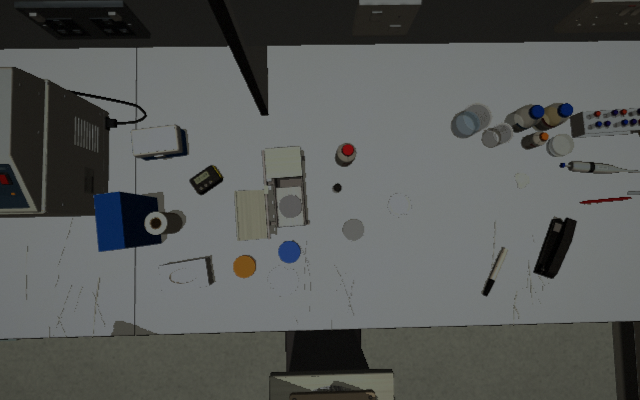

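The top view shows the box around (287,190), with the dish at (291,206), the press plate at (252,215) and the lid at (283,162). Candidates for the dish are the grey-white disc on the deck (291,206), the spare dish (353,229) on the worktop, and the blue (289,251) and orange (245,266) look-alikes. Only the first lies on the deck between the rails. I'll confirm that in an enlarged crop.

```bash
python3 - <<'E'
import cv2, numpy as np
a=cv2.imread("pics/top0.png")[135:260,225:325]; a=cv2.resize(a,None,fx=4,fy=4,interpolation=cv2.INTER_CUBIC)
b=cv2.imread("pics/scene0.png")[155:255,225:325]; b=cv2.resize(b,None,fx=4,fy=4,interpolation=cv2.INTER_CUBIC)
b=cv2.copyMakeBorder(b,0,100,0,0,cv2.BORDER_CONSTANT)
c=np.hstack([a,b]); c=cv2.convertScaleAbs(c,alpha=1.3)
cv2.imwrite("pics/crop0.png",c)
E
```

```text
(no output)
```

View pics/crop0.png

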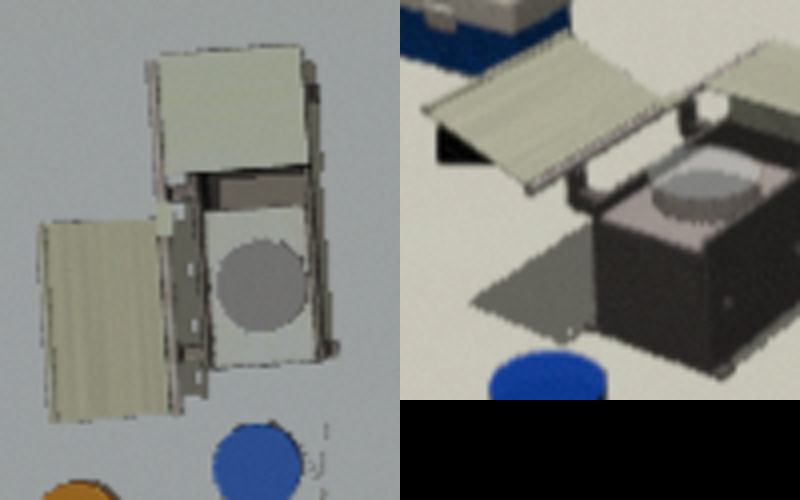

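The crop confirms it. The grey-white disc at crop (262,285), full-image (290.5,206), lies on the deck between the rails. The deck corners in the crop are about (210,365), (318,362), (203,210) and (308,205). The plate corners are (40,225), (158,222), (175,415) and (52,420).

```bash
cat > h.py <<'E'
import numpy as np
def ray(s,u,v,z):
    d=s["R"].T@np.linalg.solve(s["mtx"],[u,v,1.]); c=-s["R"].T@s["t"]
    return c+d*(z-c[2])/d[2]
def proj(s,X):
    p=s["mtx"]@(s["R"]@np.asarray(X,float)+s["t"]); return p[:2]/p[2]
E
python3 - <<'E'
from h import *; from bench import optics; import cv2
s=optics.snapshot("top")
c=lambda u,v,z: ray(s,225+u/4,135+v/4,z)[:2]
# box x,y -> world, rigid fit
P=[((-96,32),(208,365,70)),((-96,-32),(318,362,70)),((0,32),(203,210,70)),((0,-32),(306,205,70)),
((-4,53+72*np.cos(.35)),(40,225,114.7)),((-4,57),(158,222,91.4)),((-120,57),(175,415,91.4)),((-120,53+72*np.cos(.35)),(52,420,114.7))]
A=np.array([p[0] for p in P]);B=np.array([c(*p[1]) for p in P])
a0,b0=A.mean(0),B.mean(0);a,b=A-a0,B-b0
th=np.arctan2((a[:,0]*b[:,1]-a[:,1]*b[:,0]).sum(),(a*b).sum())
R=np.array([[np.cos(th),-np.sin(th)],[np.sin(th),np.cos(th)]]);o=b0-R@a0
print("yaw",np.degrees(th),"origin",o);print(((B-o)@R-A).round(1))
# dish by mask: neutral grey darker blob
g=s["pixels"][190:224,270:310].astype(int)
d=c(262,285,85); print("dish box",(d-o)@R,"world",d)
for q in [(-115,42),(-35,42)]: print(q,R@q+o)
sc=optics.snapshot("scene")
print("scene proj of crest,hinge", *[proj(sc,[*(R@p[:2]+o),p[2]]).round(1) for p in [(0,0,70),(-96,32,70),(-96,-32,70),(-120,57,91.4),(-120,120.6,114.7)]])
E
```

```text
yaw 2.9548579392868914 origin [625.70294299  96.22785595]
[[ 2.9  2.6]
 [-0.3  0.3]
 [ 0.8 -0.7]
 [-0.7  0.7]
 [-1.7  0.4]
 [-2.6 -0.7]
 [-0.8 -3.1]
 [ 2.4  0.4]]
dish box [-48.04656591  -2.03103325] world [577.82495497  91.72276378]
(-115, 42) [508.69077622 132.24386387]
(-35, 42) [588.58441295 136.36779525]
scene proj of crest,hinge [313.4 195.6] [273.2 209.8] [299.4 218.8] [255.2 201.8] [230.  183.1]
```

>>> play_rows --motion '[[[-3,-2.1,-1.2,0,0,0],[-6,-4.2,-2.4,0,0,0],[-9,-6.3,-3.6,0,0,0],[-12,-8.4,-4.8,0,0,0],[-15,-10.5,-6,0,0,0]]]' --jaw 1

```text
time: 0.7
tool_pos: [287.9, 428.8, 266.9]
tcp_rot: [-180.0, 0.0, 163.1]
ft_force: [0.8, -0.2, 0.6]
finger_gap: 85.6
grip_force: 0.0
```

>>> play_rows --motion '[[[-3,-2.1,0,0,0,0],[-6,-4.2,0,0,0,0],[-9,-6.3,0,0,0,0],[-12,-8.4,0,0,0,0],[-15,-10.5,0,0,0,0]]]'

```text
time: 1.2
tool_pos: [401.0, 284.7, 266.5]
tcp_rot: [180.0, 0.0, 163.1]
ft_force: [-0.4, 1.5, -0.1]
finger_gap: 85.4
grip_force: 0.0
```

>>> play_rows --motion '[[[-3,-2.1,0,0,0,-4],[-6,-4.2,0,0,0,-8],[-9,-6.3,0,0,0,-12],[-12,-8.4,0,0,0,-16],[-15,-10.5,0,0,0,-19.8]]]'

```text
time: 1.7
tool_pos: [514.0, 140.6, 266.5]
tcp_rot: [180.0, -0.0, -176.9]
ft_force: [0.7, 1.2, 0.9]
finger_gap: 84.9
grip_force: 0.0
```

>>> play_rows --motion '[[[0,0,0,0,0,0],[0,0,0,0,0,0]]]'

```text
time: 1.9
tool_pos: [513.4, 141.4, 266.2]
tcp_rot: [180.0, -0.1, -177.2]
ft_force: [0.4, 0.3, -0.4]
finger_gap: 85.4
grip_force: 0.0
```

>>> play_rows --motion '[[[-0.3,-0.3,3,0,0,0],[-0.7,-0.5,6.5,0,0,0],[-0.7,-0.5,10,0,0,0],[-0.7,-0.5,13.8,0,0,0],[-0.7,-0.5,13.8,0,0,0]]]'

```text
time: 2.4
tool_pos: [515.6, 137.8, 122.5]
tcp_rot: [-179.9, -0.6, -177.0]
ft_force: [-1.3, -0.9, -0.8]
finger_gap: 85.4
grip_force: 0.0
```

```bash
python3 - <<'E'
from bench import sensors, optics
import cv2, numpy as np
a=optics.snapshot("top")["pixels"][135:285,225:325,::-1]; a=cv2.resize(a,None,fx=4,fy=4,interpolation=cv2.INTER_CUBIC)
b=optics.snapshot("scene")["pixels"][130:280,215:315,::-1]; b=cv2.resize(b,None,fx=4,fy=4,interpolation=cv2.INTER_CUBIC)
cv2.imwrite("pics/c1.png",cv2.convertScaleAbs(np.hstack([a,b]),alpha=1.3))
s=sensors.sense(); print(s["tool_pos"],s["tcp_rot"],s["ft_force"])
E
```

```text
[519.70754337 138.15528822 128.85673979] [ 1.79999435e+02 -8.90874959e-02 -1.77043274e+02] [-0.10546517 -0.02322054  0.81743162]
```

View pics/c1.png

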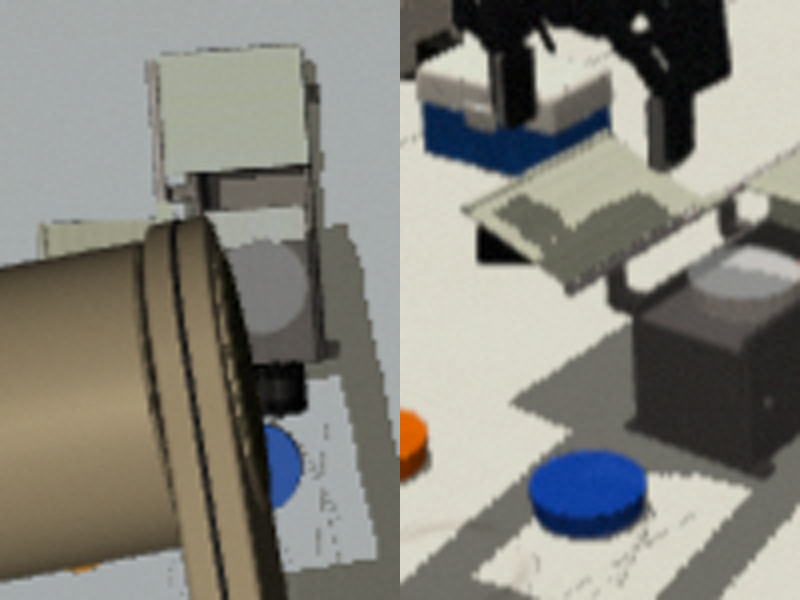

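The left finger is over the plate, and the right finger (crop 280,388) is just in front of the deck, behind the dish (262,285). Next I press down in stages.

>>> play_rows --motion '[[[0,0,0.8,0,0,0],[0,0,1.6,0,0,0],[0,0,2.4,0,0,0],[0,0,3.0,0,0,0],[0,0,3.0,0,0,0]]]'

```text
time: 3.0
tool_pos: [519.8, 137.1, 97.4]
tcp_rot: [-180.0, -0.1, -177.1]
ft_force: [0.3, -0.4, 0.3]
finger_gap: 85.6
grip_force: 0.0
```

>>> play_rows --motion '[[[0,0,0.4,0,0,0],[0,0,0.8,0,0,0],[0,0,1.2,0,0,0],[0,0,1.6,0,0,0],[0,0,1.6,0,0,0]]]'

```text
time: 3.5
tool_pos: [520.1, 137.2, 81.7]
tcp_rot: [-180.0, -0.1, -177.1]
ft_force: [-0.6, 0.4, 0.4]
finger_gap: 85.2
grip_force: 0.0
```

>>> play_rows --motion '[[[0,0,0.5,0,0,0],[0,0,1.0,0,0,0],[0,0,1.5,0,0,0],[0,0,2,0,0,0],[0,0,2,0,0,0]]]'

```text
time: 4.0
tool_pos: [520.3, 137.3, 61.9]
tcp_rot: [-180.0, -0.0, -177.1]
ft_force: [0.9, -0.5, 1.7]
finger_gap: 85.2
grip_force: 0.8
```

```bash
python3 - <<'E'
from bench import sensors, optics
import cv2, numpy as np
a=optics.snapshot("top")["pixels"][135:285,225:325,::-1]; a=cv2.resize(a,None,fx=4,fy=4,interpolation=cv2.INTER_CUBIC)
b=optics.snapshot("scene")["pixels"][130:280,225:325,::-1]; b=cv2.resize(b,None,fx=4,fy=4,interpolation=cv2.INTER_CUBIC)
cv2.imwrite("pics/c2.png",cv2.convertScaleAbs(np.hstack([a,b]),alpha=1.5))
s=sensors.sense(); print(s["tool_pos"],s["tcp_rot"],s["ft_force"])
E
```

```text
[520.47659586 137.20101891  62.5181643 ] [-1.79984468e+02 -2.54614909e-02 -1.77087800e+02] [-1.75756428 -1.27441246  1.08045616]
```

View pics/c2.png

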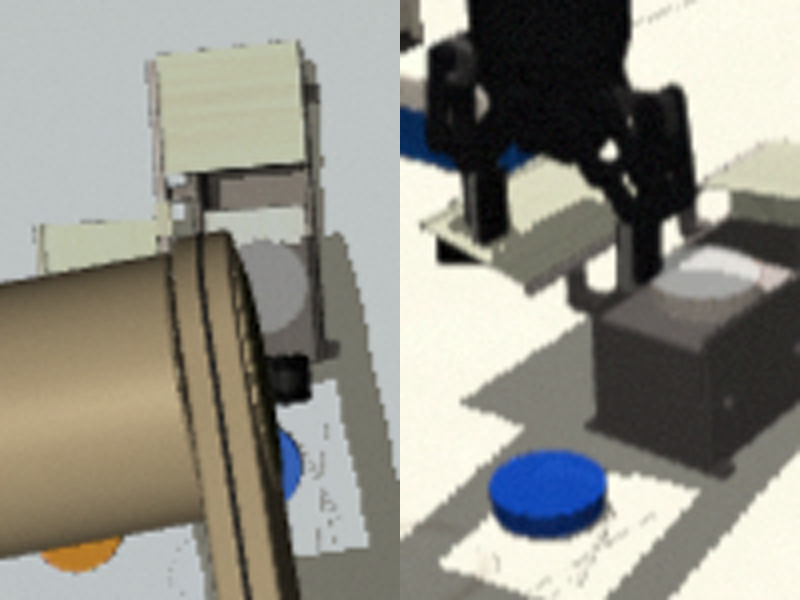

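```bash
python3 - <<'E'
from h import *; from bench import optics
s=optics.snapshot("scene"); t=optics.snapshot("top")
for n,y in(("R",-4),("L",96)):
  for z in(70,80,90,100,110,120):
    th=np.radians(2.955);R=np.array([[np.cos(th),-np.sin(th)],[np.sin(th),np.cos(th)]])
    X=[*(R@[-103,y]+[625.7,96.2]),z]; p=proj(s,X); q=proj(t,X)
    print(n,z,"crop scene",((p-[225,130])*4+[400,0]).round(),"top",((q-[225,135])*4).round())
E
```

```text
R 70 crop scene [643. 345.] top [273. 377.]
R 80 crop scene [642. 327.] top [272. 377.]
R 90 crop scene [641. 309.] top [271. 377.]
R 100 crop scene [641. 291.] top [271. 378.]
R 110 crop scene [640. 272.] top [270. 378.]
R 120 crop scene [640. 254.] top [269. 378.]
L 70 crop scene [486. 291.] top [107. 389.]
L 80 crop scene [485. 274.] top [105. 389.]
L 90 crop scene [483. 256.] top [102. 390.]
L 100 crop scene [482. 238.] top [ 99. 390.]
L 110 crop scene [481. 221.] top [ 96. 391.]
L 120 crop scene [479. 203.] top [ 93. 391.]
```

The fingertips measure about z 102, which is roughly 40 mm above the commanded TCP and only just touching the plate. The right tip is at crop (648,283). I'll go lower and re-check.

>>> play_rows --motion '[[[0,0,0.4,0,0,0],[0,0,0.8,0,0,0],[0,0,1.2,0,0,0],[0,0,1.6,0,0,0],[0,0,1.6,0,0,0]]]'

```text
time: 4.7
tool_pos: [520.7, 137.2, 46.1]
tcp_rot: [-180.0, 0.0, -177.1]
ft_force: [1.8, 1.1, 3.1]
finger_gap: 85.4
grip_force: 1.5
```

```bash
python3 - <<'E'
from bench import sensors, optics
import cv2, numpy as np
b=optics.snapshot("scene")["pixels"][130:230,225:365,::-1]; b=cv2.resize(b,None,fx=5,fy=5,interpolation=cv2.INTER_CUBIC)
cv2.imwrite("pics/c3.png",cv2.convertScaleAbs(b,alpha=2))
s=sensors.sense(); print(s["tool_pos"],s["tcp_rot"],s["ft_force"],s["wrist_torque"])
E
```

```text
[520.6625746  137.31053128  46.36502302] [ 1.79999265e+02 -3.12661810e-03 -1.77096328e+02] [-0.01686728  1.9832492   2.72329513] [ 0.33157241 -0.07755503 -0.00868087]
```

View pics/c3.png

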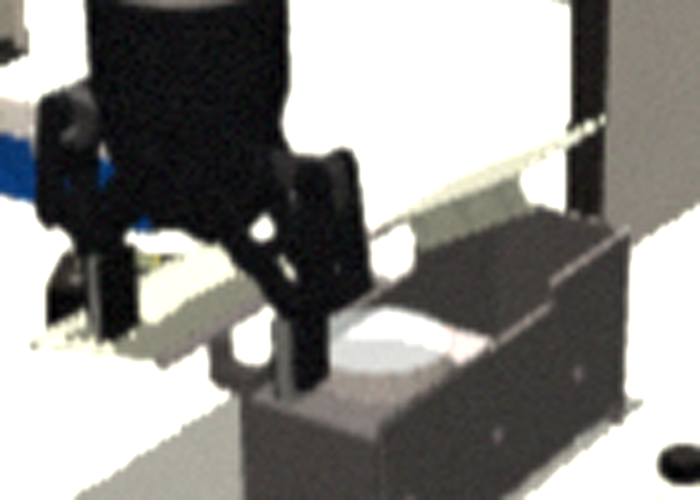

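The flap is opening: the lid is raised and the left tip is on the plate at (118,340). The right tip, at (300,398), is about z 84 at the deck's front end, behind the dish. It needs about 8 mm more.

>>> play_rows --motion '[[[0,0,0.3,0,0,0],[0,0,0.6,0,0,0],[0,0,0.8,0,0,0],[0,0,0.8,0,0,0],[0,0,0.8,0,0,0]]]'

```text
time: 5.25
tool_pos: [520.6, 137.3, 38.6]
tcp_rot: [180.0, -0.0, -177.1]
ft_force: [-0.2, -1.0, 2.4]
finger_gap: 85.7
grip_force: 1.6
```

```bash
python3 - <<'E'
from bench import sensors, optics
import cv2, numpy as np
b=optics.snapshot("scene")["pixels"][130:230,225:365,::-1]; b=cv2.resize(b,None,fx=5,fy=5,interpolation=cv2.INTER_CUBIC)
cv2.imwrite("pics/c4.png",cv2.convertScaleAbs(b,alpha=1.6))
s=sensors.sense(); print(s["tool_pos"],s["tcp_rot"],s["ft_force"],s["wrist_torque"])
E
```

```text
[520.55336875 137.35700311  38.60512367] [ 1.79998516e+02 -8.91367729e-03 -1.77090020e+02] [ 0.15543526 -0.81289277  3.57376569] [0.10195998 0.03055003 0.00668716]
```

View pics/c4.png

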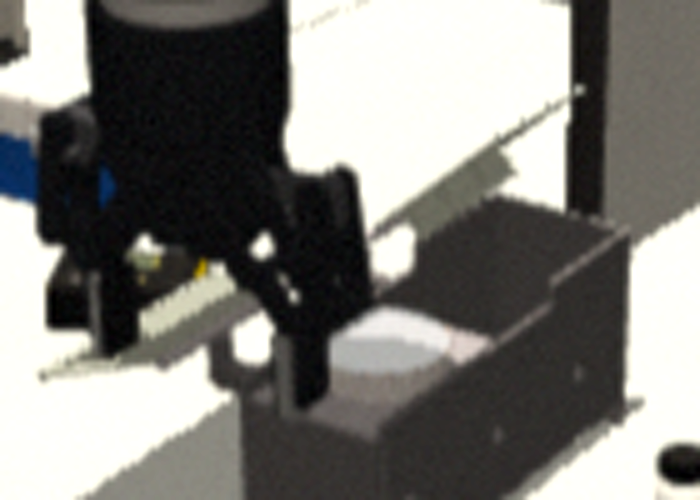

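The right tip at (300,415) is about z 77, just above the deck behind the dish. The plate is tilted down and the lid stands well open (edge at 580,90), so q is about 0.7. Now I push.

>>> play_rows --motion '[[[-0.8,0,0,0,0,0],[-1.6,0,0,0,0,0],[-2.4,0,0,0,0,0],[-3.2,0,0,0,0,0],[-4,0,0,0,0,0]]]'

```text
time: 5.8
tool_pos: [561.2, 139.4, 38.4]
tcp_rot: [180.0, -0.0, -177.1]
ft_force: [-3.4, 1.6, 2.7]
finger_gap: 85.3
grip_force: 1.8
```

>>> play_rows --motion '[[[-0.5,0,0,0,0,0],[-1,0,0,0,0,0],[-1.5,0,0,0,0,0],[-2,0,0,0,0,0],[-2,0,0,0,0,0]]]'

```text
time: 6.3
tool_pos: [581.4, 140.4, 38.8]
tcp_rot: [180.0, 0.1, -177.1]
ft_force: [0.4, 1.4, 2.8]
finger_gap: 85.3
grip_force: 1.7
```

```bash
python3 - <<'E'
from bench import sensors, optics
import cv2, numpy as np
b=optics.snapshot("scene")["pixels"][130:230,225:365,::-1]; b=cv2.resize(b,None,fx=5,fy=5,interpolation=cv2.INTER_CUBIC)
cv2.imwrite("pics/c5.png",cv2.convertScaleAbs(b,alpha=1.6))
s=sensors.sense(); print(s["tool_pos"],s["tcp_rot"],s["ft_force"],s["wrist_torque"])
E
```

```text
[581.40394902 140.443401    38.88851002] [ 1.79991731e+02  8.04819112e-02 -1.77101474e+02] [0.62397557 2.33157895 1.9297426 ] [ 0.43431199 -0.08645645  0.00961762]
```

View pics/c5.png

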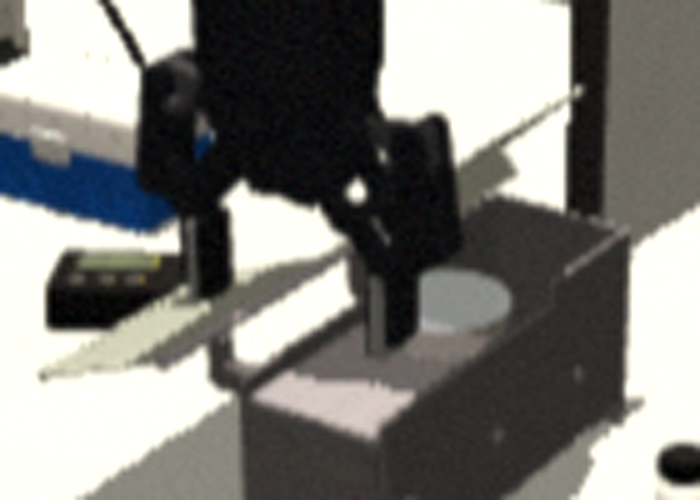

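The dish (465,300) is at the crest and the flap is still open. It needs a short push more.

>>> play_rows --motion '[[[-0.4,0,0,0,0,0],[-0.8,0,0,0,0,0],[-1.2,0,0,0,0,0],[-1.2,0,0,0,0,0],[-1.2,0,0,0,0,0]]]'

```text
time: 6.85
tool_pos: [593.1, 141.0, 38.8]
tcp_rot: [180.0, 0.1, -177.1]
ft_force: [0.2, 1.1, 1.9]
finger_gap: 85.3
grip_force: 1.7
```

```bash
python3 - <<'E'
from bench import sensors, optics
import cv2, numpy as np
b=optics.snapshot("scene")["pixels"][130:230,225:365,::-1]; b=cv2.resize(b,None,fx=5,fy=5,interpolation=cv2.INTER_CUBIC)
cv2.imwrite("pics/c6.png",cv2.convertScaleAbs(b,alpha=1.6))
s=sensors.sense(); print(s["tool_pos"],s["tcp_rot"],s["ft_force"],s["wrist_torque"])
E
```

```text
[593.11236363 141.03389893  38.84842265] [ 1.79992536e+02  6.72182206e-02 -1.77098635e+02] [0.68025202 1.23545476 3.95172715] [ 0.39095728 -0.01742673 -0.02262441]
```

View pics/c6.png

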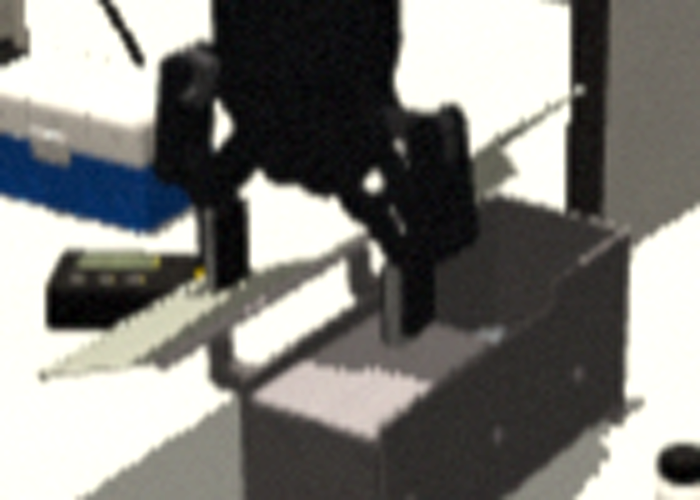

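The dish has tipped over the crest, with only a sliver visible at (490,335). I'll back the finger off with the flap still open and check numerically whether it has settled.

>>> play_rows --motion '[[[1,0,0,0,0,0],[2,0,0,0,0,0],[3,0,0,0,0,0],[3.5,0,0,0,0,0],[3.5,0,0,0,0,0]]]'

```text
time: 7.4
tool_pos: [556.2, 139.1, 38.5]
tcp_rot: [-180.0, -0.1, -177.1]
ft_force: [-2.0, 0.2, 3.0]
finger_gap: 85.2
grip_force: 1.7
```

```bash
python3 - <<'E'
from h import *; from bench import sensors, optics
import cv2
s=optics.snapshot("scene"); g=s["pixels"].mean(2).astype(int)
cv2.imwrite("pics/c7.png",s["pixels"][:,:,::-1])
old=cv2.imread("pics/c6.png").mean(2)/1.6
print(cv2.resize(old,(140,100),interpolation=cv2.INTER_AREA)[60:72,85:112].astype(int)); print(g[190:202,310:337])
th=np.radians(2.955);R=np.array([[np.cos(th),-np.sin(th)],[np.sin(th),np.cos(th)]])
for z in(78,70,60,40,20): print(z,(R.T@(ray(s,323,197,z)[:2]-[625.7,96.2])).round(1))
print(sensors.sense()["tool_pos"])
E
```

```text
[[ 8 12 25 27 29 28 28 28 27 27 27 29 28 29 30 30 30 31 32 31 31 31 31 31
  33 33 29]
 [ 7  9 26 28 28 28 27 28 27 26 28 27 28 27 30 32 30 32 31 32 31 31 31 33
  34 31 27]
 [ 7 12 25 29 27 27 27 29 29 29 30 29 29 28 29 30 31 32 31 31 32 32 34 35
  33 28 27]
 [10 15 26 28 29 26 27 28 27 27 28 28 27 27 31 32 32 30 29 30 34 34 33 32
  29 26 27]
 [18 34 41 36 35 30 28 27 27 27 29 30 30 32 37 35 31 32 34 35 36 32 28 28
  27 28 29]
 [42 54 57 53 51 46 37 34 31 30 35 46 47 49 57 51 38 34 35 33 34 30 27 28
  26 28 28]
 [59 63 64 64 62 58 54 52 46 48 57 68 71 74 76 60 42 37 34 31 28 29 29 28
  28 27 28]
 [65 65 64 64 65 64 64 64 59 61 69 74 76 83 77 53 39 34 30 28 29 27 27 28
  28 30 28]
 [66 66 65 65 65 66 65 66 64 65 67 63 60 65 58 38 31 28 28 26 28 27 29 27
  28 28 28]
 [65 65 65 66 65 65 66 66 66 65 62 55 44 41 37 30 27 28 27 28 29 28 27 28
  27 26 28]
 [66 64 65 65 65 65 65 65 64 62 54 45 36 31 28 27 27 28 28 28 28 29 27 27
  27 29 28]
 [66 64 65 65 65 65 64 61 55 49 41 35 30 28 26 28 27 25 27 28 27 29 28 29
  27 28 26]]
[[25 29 26 28 29 26 27 28 30 28 29 29 28 29 29 30 33 30 32 31 31 30
[... 385 characters left out ...]
 34 31 30 28 27 29 29 31 30 31 37 35 35 33 28 27 28
  30 26 29]
 [65 66 65 64 63 60 55 52 46 44 36 32 33 26 30 31 35 35 33 31 30 26 27 26
  28 25 28]
 [68 66 66 64 65 65 66 65 60 59 54 49 42 33 32 36 37 33 30 31 27 30 28 28
  26 27 27]
 [64 65 65 65 68 66 66 65 64 66 64 61 47 39 36 34 33 28 29 27 29 29 27 29
  28 26 29]
 [65 66 66 67 65 67 67 64 65 64 63 54 41 37 33 31 28 31 28 29 29 28 30 27
  27 26 28]
 [65 67 65 66 65 64 65 63 65 62 53 45 35 31 28 27 28 27 28 29 29 28 28 29
  28 28 29]
 [64 65 66 64 67 65 64 63 53 53 41 34 29 30 26 25 28 27 28 27 29 28 28 28
  26 27 28]]
78 [ -6.9 -28.4]
70 [  6.1 -20.2]
60 [22.2 -9.8]
40 [54.5 10.8]
20 [86.8 31.5]
[556.19736256 139.10962783  38.31373721]
```

The sliver is gone, so the dish is below the crest. Now I raise to let the flap close and move clear.

>>> play_rows --motion '[[[0,0,-0.8,0,0,0],[0,0,-1.6,0,0,0],[0,0,-2.4,0,0,0],[0,0,-3.2,0,0,0],[0,0,-4,0,0,0]]]'

```text
time: 7.95
tool_pos: [557.8, 139.1, 79.3]
tcp_rot: [-180.0, 0.0, -177.1]
ft_force: [-0.6, 0.7, -0.5]
finger_gap: 85.3
grip_force: 0.0
```

>>> play_rows --motion '[[[0,0,-3,0,0,0],[0,0,-6,0,0,0],[0,0,-10,0,0,0],[0,0,-14,0,0,0],[0,0,-18,0,0,0]]]'

```text
time: 8.45
tool_pos: [557.2, 139.1, 260.5]
tcp_rot: [-180.0, 0.0, -177.1]
ft_force: [1.1, -0.6, 0.2]
finger_gap: 85.2
grip_force: 0.0
```

>>> play_rows --motion '[[[4,0,0,0,0,0],[8,2,0,0,0,0],[12,5,0,0,0,0],[14,9,0,0,0,0],[16,13,0,0,0,0]]]'

```text
time: 8.95
tool_pos: [390.0, 261.7, 259.4]
tcp_rot: [180.0, 0.1, -177.2]
ft_force: [-0.3, 0.8, -0.0]
finger_gap: 85.7
grip_force: 0.0
```

>>> play_rows --motion '[[[0,4,0,0,0,0],[0,8,0,0,0,0],[0,8,0,0,0,0],[0,8,0,0,0,0],[0,8,0,0,0,0]]]'

```text
time: 9.45
tool_pos: [387.2, 340.2, 258.7]
tcp_rot: [-180.0, 0.0, -177.1]
ft_force: [-1.0, 0.1, -0.4]
finger_gap: 85.4
grip_force: 0.0
```

```bash
python3 - <<'E'
from bench import sensors, optics
import cv2, numpy as np
a=optics.snapshot("top")["pixels"][130:280,180:380,::-1]; a=cv2.resize(a,(400,300),interpolation=cv2.INTER_CUBIC)
a=cv2.copyMakeBorder(a,0,100,0,0,cv2.BORDER_CONSTANT)
b=optics.snapshot("scene")["pixels"][130:330,220:420,::-1]; b=cv2.resize(b,(400,400),interpolation=cv2.INTER_CUBIC)
cv2.imwrite("pics/c8.png",cv2.convertScaleAbs(np.hstack([a,b]),alpha=1.6))
s=sensors.sense(); print(s["tool_pos"],s["ft_force"],s["time"])
E
```

```text
[387.4996067  339.86123465 258.83492922] [ 0.0408178  -0.43721575  0.3005295 ] 9.55
```

View pics/c8.png

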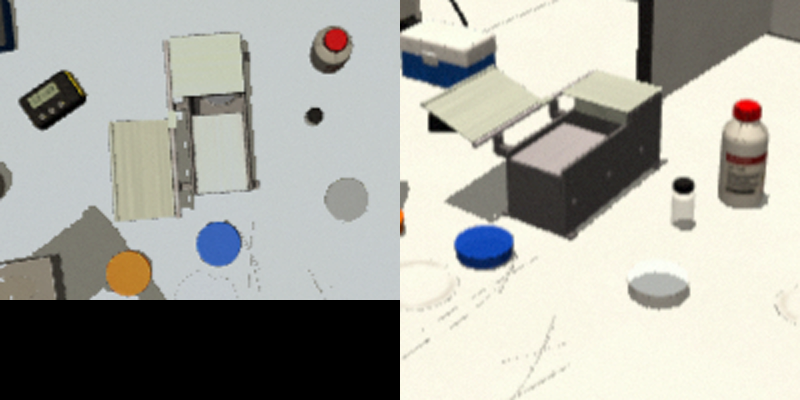

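The deck (220,150) is empty, the lid (207,62) is shut, and the vial, bottle, spare dish and timer stand where they were. The arm is clear, so I'm handing in.

```bash
python3 -c "
from bench import job; print(job.hand_in())"
```

```text
the job is handed in; nothing more can be done
None
```

The used dish was pushed off the deck into the box, the flap sprang shut, the bystanders look unmoved in the last pictures, and the job was handed in at about 9.6 s; no verdict was returned.

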